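# Put the phone on to charge

## Task

Put the phone on to charge. First lift the glasses case off the charging pad and set it down flat on the desk, clear of the charger and the tray; then slide the phone along its tray until it overhangs the open end, still lying in the tray, grip it there by its long edges and lay it face up on the pad, centred and lengthwise. Last, with the phone lying there and released, throw the charger's toggle switch all the way over; do not let the phone fall and leave the other things on the desk where they are.

Things in the scene. Friction and masses are not known exactly. Their poses are not given: they have to be found in the camera images.
- phone: Black slab phone, 146 x 66 x 9 mm, 190 g, lying face up. Origin: centre of its underside; its x runs along the 146 mm length, y across the 66 mm width, z up out of the screen. At the start it lies in the tray's channel, its x along the tray's x, its -x end 10 to 40 mm inside the open end.
- phone_tray: Wooden block fixed to the desk, 240 x 110 x 59 mm; origin: centre of its underside. In its top runs a channel along x, 70 mm wide, 9 mm deep (floor at z = 50 mm), its rails level with the phone's top. Open at the -x end, which faces about world -y; a wall shuts the +x end (inner face x = +108 mm). Behind the phone's +x end 42 to 72 mm of channel are empty: room for shut fingers to push.
- tray_mouth (a point): Middle of the channel floor's edge at the tray's open end: (-120, 0, 50) mm in the tray's frame; same axes as the tray. Round the work, the desk's left side panel (y over 0.34) and its hutch at the back (beyond x = 0.70 at y = 0, slanting to 0.62 at y = 0.35) rise to nearly 0.4 m: cross above them, keep the wrist off them.
- charger: Charging station fixed to the desk: aluminium base plate 120 (x) x 190 (y) x 12 (z) mm, origin at the centre of its underside. A raised grey pad block, 84 (x) x 56 (y) mm, top at z = 40 mm, is centred at y = +45 mm; a toggle switch stands at y = -55 mm. At the start the glasses case lies on the pad.
- charge_pad (a point): Centre of the charging pad's top face: (0, 45, 40) mm in the charger's frame, same axes; the phone belongs here, its x (either way round) along the pad's x.
- switch (a joint): Charger's toggle switch, rad. 0: leans 0.5 rad to the charger's -x (off); 1.0: leans 0.5 rad to its +x (on, end stop). Stays where left; about 1.5 N at the tip moves it. Starts at 0 to 0.15. Hinge along the charger's y through (0, -55, 34) mm; under it a block 70 (x) x 50 (y) mm, top at z = 37 mm.
- switch_tip (a point): Centre of the 26 mm ball on the tip of the switch's lever, 50 mm from the hinge.
- glasses_case: Closed dark green hinged glasses case, 62 (x) x 158 (y) x 40 (z) mm, 110 g, with rounded sides, widest at half its height (grip it there, across x). Origin: centre of its underside. It starts on the charging pad, its y along the charger's x. To the right of both the desk top is bare round x = 0.56, y = -0.40 (100 mm each way): room to set it down.
- rubber_stamp: Rubber stamp with a turned wooden handle, 26 x 40 x 57 mm, a bystander; origin under its centre.
- ink_bottle: Square dark blue ink bottle with a black cap, 50 x 50 x 67 mm, a bystander; origin under its centre.
- brass_weight: Brass weight with a knob, 38 mm across, 54 mm tall, a bystander; origin under its centre.
- card_rack: Small brass rack with cards, 32 x 75 x 61 mm, a bystander; origin under its centre.
- eraser: Green and white eraser, 22 x 52 x 12 mm, a bystander; origin under its centre.

How it is judged:
By the outcome, as a careful person would: the job done as asked, in the order asked, and still so for the second after the job is handed in, with the robot touching nothing.
It also fails if it takes over 72 s, if anything falls off the work surface, if the arm or the gripper's body presses on something with over 40 N, if the wrist force passes 120 N, or if a joint passes its speed limit or range.

## Robot

A 7-joint arm with a two-finger parallel gripper is mounted at the origin on a cart in front of the work surface, level with it; the furniture and walls round the work are solid. World frame = base frame: x ahead of the robot, y to its left, z up, the work surface at z = 0. Lengths are in mm, angles in rad, forces in N, time in s.
With the tool pointing down it reaches from about 400 to 850 mm from the base axis. Payload 10.4 kg.
Tool frame: the origin (TCP) lies on the centre line of the jaws, within the pads' length; the fingertips stand 11 mm ahead of it and the grasp point (between the pads) lies 8 mm behind it; z points along the fingers, y is the line along which they close (so a half turn about z gives the same grasp; the last joint's range is limited). The gripper opens to 85 mm and grips with 20 to 120 N. Pads are 22 mm wide; open, the fingers measure 114 mm over their backs; the gripper's body (76 mm by 85 mm) begins 54 mm behind the grasp point. The pads swing forward as they close: fully open they stand 13 mm farther back than shut.
Start: joints at [1.23, 0.332, -0.065, 1.46, 0.022, 1.35, -0.088], TCP at [195.32, -593.717, 242.338] pointing down, gripper open.
Joint ranges: [-2.6, 2.6], [-0.5, 2.12], [-1.47, 1.34], [0.16, 2.42], [-1.27, 4.41], [0.06, 2.06], [-2.6, 2.6]. Speed limits (rad/s): [2.22, 2.22, 2.79, 2.79, 3.14, 3.14, 3.14].

## Interface

Orientations are given as a unit quaternion [x, y, z, w].
In Python, from rig import reach, servo_line, set_joints, gripper_to, sleep, ik, get_obs, grab_frame, camera_params, Unreachable, hand_in, recognise, regions_of, place_of gives the robot as it stands. Calls block until the motion is done:
- reach(position, orientation): joint-space move of the TCP to a pose.
- servo_line(position, orientation=None, feed=150): straight line of the TCP; orientation=None keeps the orientation; feed is the mean speed in mm/s.
- set_joints(angles): joint-space move.
- gripper_to(opening, force=None): opening from 0.0 (shut) to 1.0 (fully open); force is the grip in N (None keeps the last); returns when the fingers have stopped.
- sleep(seconds).
- ik(position, orientation): joint angles nearest the present ones, or None.
- get_obs(): the state.
- grab_frame(name): name is "scene" or "top"; returns the picture (400x640x3 uint8, red, green, blue); there is no depth.
- camera_params(name): a dict with "vfov" (degrees; the focal length in pixels is half the picture's height over the tangent of half this angle, whatever the lens; pixels are square), "cx", "cy" (the principal point, pixels), "extrinsics" (4x4, takes a point from camera to world coordinates). Camera axes: x right, y down, z forward; pixel columns grow to the right and rows downward; lengths in mm; the calibration is good to about 2 mm. A picture is of the moment at which its call begins. camera_params takes no time and is no camera call.
A pose or a line that the arm cannot do raises Unreachable and nothing moves.
- hand_in(): hands the job in; it is judged then, once.
Trained networks look in the newest picture that a camera, given by its name, has taken for a name from the list of things; names that differ only in an ending like _2 or _b are one class to them, and where a whole thing is asked for, a point or a joint stands for the part that bears it (a point fixed in the world has none). Each returns a list of dicts, best first, with "confidence" (0 to 1); they miss things now and then, are a little off and sometimes report something else, mostly with a low value. They report only what shows in the picture. A call takes as long as a camera call.
- recognise(thing, camera): "xyz" ([x, y, z] in mm, in world coordinates, good to about 4 mm: the middle of the surface that is visible of it).
- regions_of(thing, camera): "pixels" (400x640 bool, what is visible of it).
- place_of(thing, camera): "xyz" ([x, y, z] in mm, in world coordinates, good to about 4 mm: a listed point, or the origin of a listed thing).
The state is a dict: "clock": time; "q": joint angles; "joint_velocities": joint speeds; "joint_efforts": joint torques, N m; "eef_pos": TCP position; "ee_rot": TCP orientation; "force": force on the tool from outside, world axes, zero at the start; "wrist_torque": the same for the moment, N m; "gripper_width": opening from 0.0 (shut) to 1.0 (fully open); "finger_force": force on a finger pad.
Only numpy, scipy, OpenCV 4.12 (cv2) and the standard library are available. Lean on these libraries where they do the work, as an engineer would, in place of code of your own. Each camera call takes 0.05 s, during which the arm holds its last target. There are 200 camera calls.

## Working session

There is one attempt and no reset: what is moved stays moved. The work goes in short steps, each a Python script; the robot and the scene stay as the last script left them, time stands still between calls to the robot, and variables do not carry over. Pictures are saved under pics/ and viewed, at most 10 in all, crops included, and the job is handed in when it is done.

```bash
mkdir -p pics; ls; cat > h.py <<'E'
from rig import *
import numpy as np, cv2
from scipy.spatial.transform import Rotation as R
def cam(n):
    p=camera_params(n); f=200/np.tan(np.radians(p["vfov"])/2); return f,p["cx"],p["cy"],np.array(p["extrinsics"])
def proj(n,X):
    f,cx,cy,E=cam(n); X=np.atleast_2d(X); c=(X-E[:3,3])@E[:3,:3]; return np.c_[f*c[:,0]/c[:,2]+cx,f*c[:,1]/c[:,2]+cy]
def unproj(n,uv,z):
    f,cx,cy,E=cam(n); uv=np.atleast_2d(uv).astype(float); d=np.c_[(uv[:,0]-cx)/f,(uv[:,1]-cy)/f,np.ones(len(uv))]@E[:3,:3].T
    return E[:3,3]+d*((z-E[2,3])/d[:,2])[:,None]
def down(yaw): # tool y (closing line) at world angle yaw, z down
    y=np.array([np.cos(yaw),np.sin(yaw),0]); z=np.array([0,0,-1.]); return R.from_matrix(np.c_[np.cross(y,z),y,z]).as_quat()
def save(n,name):
    im=grab_frame(n); cv2.imwrite(f"pics/{name}.png",im[:,:,::-1]); return im
E
python3 - <<'E'
from h import *
for n in("scene","top"):
    save(n,n+"0"); p=camera_params(n); print(n,p["vfov"],p["cx"],p["cy"],np.round(p["extrinsics"],3).tolist())
    for t in("phone","phone_tray","tray_mouth","charger","charge_pad","switch_tip","glasses_case","rubber_stamp","ink_bottle","brass_weight","card_rack","eraser"):
        print(t,[(np.round(d["xyz"]).tolist(),round(d["confidence"],2)) for d in place_of(t,n)][:3])
o=get_obs();print(o["clock"],o["ee_rot"],o["gripper_width"])
E
```

```text
pics
rig.py
scene 56.533478293115984 314.427090390239 195.85686165899267 [[-0.861, -0.389, 0.328, 330.496], [-0.508, 0.636, -0.58, 448.875], [0.018, -0.666, -0.745, 723.072], [0.0, 0.0, 0.0, 1.0]]
phone [([559.0, -117.0, 49.0], 0.58)]
phone_tray [([553.0, -104.0, 4.0], 0.55), ([412.0, 22.0, 4.0], 0.44)]
tray_mouth [([568.0, -222.0, 48.0], 0.86)]
charger [([524.0, 156.0, 1.0], 0.81)]
charge_pad [([503.0, 200.0, 39.0], 0.94)]
switch_tip [([528.0, 98.0, 79.0], 0.68), ([569.0, -222.0, 44.0], 0.58)]
glasses_case [([495.0, 195.0, 36.0], 0.96), ([521.0, 157.0, 2.0], 0.32)]
rubber_stamp [([412.0, 22.0, 0.0], 0.8)]
ink_bottle [([758.0, -119.0, 2.0], 0.73), ([503.0, 198.0, 37.0], 0.33)]
brass_weight [([710.0, -248.0, 2.0], 0.71)]
card_rack [([673.0, -14.0, -1.0], 0.7)]
eraser [([675.0, -314.0, -0.0], 0.69), ([503.0, 198.0, 40.0], 0.65)]
top 54.19676287103176 315.31174926773383 198.51982637742748 [[0.002, -0.999, 0.037, 555.195], [-1.0, -0.003, -0.03, -45.605], [0.03, -0.037, -0.999, 978.638], [0.0, 0.0, 0.0, 1.0]]
phone [([558.0, -120.0, 52.0], 0.6)]
phone_tray [([559.0, -99.0, 3.0], 0.62), ([674.0, -316.0, -1.0], 0.4)]
tray_mouth [([566.0, -221.0, 45.0], 0.91), ([507.0, 199.0, 38.0], 0.64)]
charger [([524.0, 164.0, -1.0], 0.67)]
charge_pad [([505.0, 197.0, 42.0], 0.62)]
switch_tip [([528.0, 100.0, 79.0], 0.54)]
glasses_case [([495.0, 194.0, 41.0], 0.8)]
rubber_stamp [([413.0, 28.0, 2.0], 0.75)]
ink_bottle [([757.0, -118.0, -2.0], 0.73)]
brass_weight [([712.0, -243.0, -1.0], 0.59), ([506.0, 196.0, 41.0], 0.38), ([496.0, 193.0, 41.0], 0.37)]
card_rack [([669.0, -12.0, -0.0], 0.8)]
eraser [([674.0, -316.0, -2.0], 0.61)]
1.3 [9.87402599e-01 1.58228017e-01 2.17135793e-05 3.69594912e-05] 1.0003654117919258
```

View pics/scene0.png

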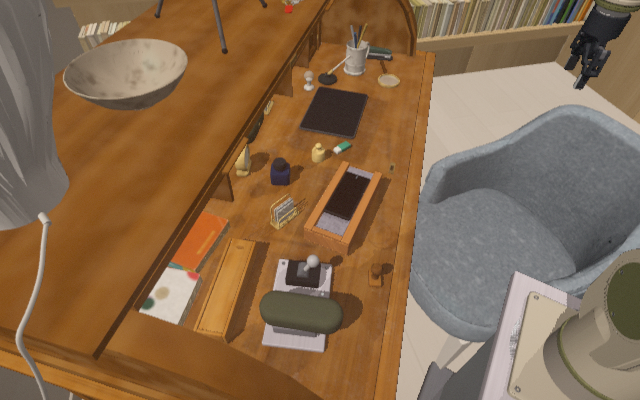

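View pics/top0.png

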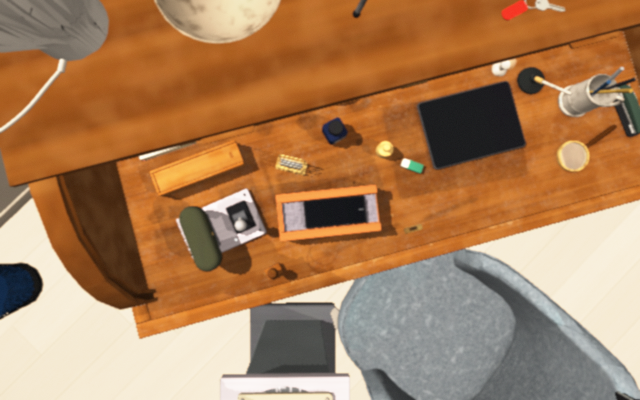

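```bash
python3 - <<'E'
from h import *
def rect(t,n,z):
    r=regions_of(t,n)
    if not r: print(t,"none");return
    m=r[0]["pixels"].astype(np.uint8); ys,xs=np.nonzero(m)
    P=unproj(n,np.c_[xs,ys],z)[:,:2].astype(np.float32); (c,s,a)=cv2.minAreaRect(P)
    print(t,round(r[0]["confidence"],2),len(xs),np.round(c,1),np.round(s,1),round(a,1))
for n in ("top","scene"):
    grab_frame(n)
    rect("phone",n,59); rect("phone_tray",n,59); rect("glasses_case",n,60); rect("charger",n,12); rect("switch_tip",n,78)
E
```

```text
phone 0.9 1675 [ 558.7 -119.8] [ 66.2 145. ] 5.9
phone_tray 0.71 3014 [ 556.7 -104.2] [109.9 239.5] 6.1
glasses_case 0.98 1661 [496.  193.3] [155.8  63.2] 21.5
charger 0.56 2280 [524.  155.3] [119.4 187.1] 24.2
switch_tip 0.36 1656 [ 559.1 -117.6] [ 64.4 139.3] 5.3
phone 0.68 1295 [ 558.7 -115.2] [ 68.5 154. ] 3.9
phone_tray 0.89 2785 [552.1 -87.1] [117.6 267.4] 6.6
glasses_case 0.68 2884 [498.4 195.5] [160.9  72.4] 21.2
charger 0.9 3012 [526.1 151.4] [119.2 209. ] 24.1
switch_tip 0.63 143 [526.5 101.7] [23.8 37.8] 16.8
```

Top view: the case is at about (200,238) on the charger, the switch at (240,215), the phone in its tray at (335,212) and the stamp at (277,270). All of these agree with the networks. Next I'll grasp and move the case.

```bash
cat >> h.py <<'E'
def best(p,yaw):
    q0=np.array(get_obs()["q"]); c=[]
    for k in(0,np.pi):
        o=down(yaw+k); q=ik(p,o)
        if q is not None: c.append((np.abs(np.array(q)-q0).max()+max(0,abs(q[6])-2.2)*5,o,np.round(q,2)))
    c.sort(key=lambda t:t[0]); print("ik",p,[(round(t[0],2),t[2].tolist()) for t in c]); return c[0][1]
def st(s=""):
    o=get_obs(); print(s,round(o["clock"],1),np.round(o["eef_pos"],1),"w",round(o["gripper_width"],3),"F",np.round(o["force"],1),"ff",np.round(o["finger_force"],1)); return o
E
python3 - <<'E'
from h import *
P=[495.5,193.7]
o=best(P+[200],np.radians(111.5)); best([560,-400,200],np.radians(55)); best([560,-400,200],np.radians(90))
reach(P+[200],o); st()
servo_line(P+[51],feed=150); st()
gripper_to(0.0,30); st("grip")
servo_line(P+[160],feed=150); st("lift"); save("scene","lift")
E
```

```text
ik [495.5, 193.7, 200] [(np.float64(1.28), [0.56, 0.41, -1.23, 1.72, 0.4, 1.3, 1.19]), (np.float64(1.81), [0.48, 0.34, -1.11, 1.72, 0.32, 1.28, -1.89])]
ik [560, -400, 200] [(np.float64(1.44), [0.91, 0.55, -0.52, 1.3, 0.27, 1.36, 1.35]), (np.float64(1.58), [0.65, 0.5, -0.14, 1.32, 0.07, 1.33, -1.67])]
ik [560, -400, 200] [(np.float64(1.0), [0.7, 0.5, -0.22, 1.32, 0.11, 1.33, -1.08]), (np.float64(2.02), [0.96, 0.56, -0.6, 1.3, 0.32, 1.37, 1.93])]
 4.9 [495.9 192.9 199.9] w 0.998 F [-0.4  0.7  0.1] ff 0.0
 6.0 [496.1 194.   51.9] w 1.002 F [ 0.  -0.2 -0.1] ff 0.0
grip 6.4 [496.  193.9  51.9] w 0.691 F [-1.2 -0.   5.9] ff 31.7
lift 7.2 [495.1 193.3 159.1] w 0.691 F [-0.2 -0.3 -1. ] ff 32.5
```

View pics/lift.png

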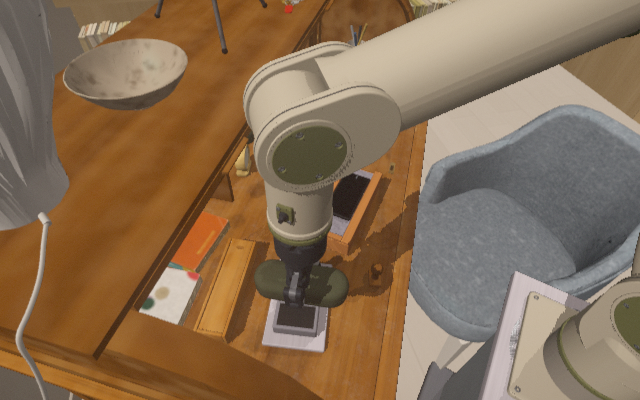

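The case is held level in the jaws at about (300,285). The pad is free at (297,318). Next I'll set the case down and measure the charger unobstructed.

```bash
cat > rect.py <<'E'
from h import *
def rect(t,n,z):
    r=regions_of(t,n)
    if not r: print(t,"none");return
    m=r[0]["pixels"].astype(np.uint8); ys,xs=np.nonzero(m)
    P=unproj(n,np.c_[xs,ys],z)[:,:2].astype(np.float32); (c,s,a)=cv2.minAreaRect(P)
    print(n,t,round(r[0]["confidence"],2),len(xs),np.round(c,1),np.round(s,1),round(a,1))
E
python3 - <<'E'
from rect import *
P=[560,-400]
o=best(P+[150],np.radians(55))
servo_line([495.5,193.7,190]); reach(P+[120],o); st()
servo_line(P+[20],feed=150); servo_line(P+[12.3],feed=30); st("down")
gripper_to(1.0); st("open"); servo_line(P+[150],feed=200)
# next: above push spot, stand there out of charger view
d=np.radians(95.8); t=np.array([np.cos(d),np.sin(d)]); C=np.array([556.7,-104.2]); 
for n in("top","scene"):
    save(n,n+"1")
    for th in("charger","charge_pad","glasses_case","phone","phone_tray"): rect(th,n,{"charger":12,"charge_pad":40,"glasses_case":20}.get(th,59))
    for th in("charger","charge_pad","switch_tip","glasses_case","phone","tray_mouth"): print(th,[(np.round(k["xyz"]).tolist(),round(k["confidence"],2)) for k in place_of(th,n)][:2])
st()
E
```

```text
ik [560, -400, 150] [(np.float64(0.63), [1.16, 0.72, -0.96, 1.35, 0.58, 1.36, 1.17]), (np.float64(2.35), [-0.14, 0.82, 1.15, 1.43, -0.75, 1.37, -1.15])]
 9.8 [ 561.  -398.2  120.6] w 0.697 F [-0.3  0.4 -1.3] ff 32.7
down 11.0 [ 560.  -400.    12.4] w 0.695 F [ 0.6  1.8 -0.3] ff 32.7
open 11.4 [ 560.1 -400.    12.4] w 1.003 F [-0.4  0.8 -0.5] ff 0.0
top charger 0.82 3844 [523.8 155.7] [121.6 192. ] 24.0
top charge_pad 0.81 3834 [524.5 149.2] [118. 186.] 24.3
top glasses_case 0.58 1088 [ 547.8 -391.6] [ 66.1 125.5] 55.5
top phone 0.68 1723 [ 559.1 -120.7] [ 66.2 147.4] 5.3
top phone_tray 0.83 2748 [ 556.7 -104.9] [110.4 241.3] 5.7
charger [([519.0, 161.0, 2.0], 0.94)]
charge_pad [([503.0, 195.0, 38.0], 0.96)]
switch_tip [([525.0, 99.0, 80.0], 0.62)]
glasses_case [([561.0, -403.0, 1.0], 0.85)]
phone [([557.0, -117.0, 52.0], 0.7)]
tray_mouth [([565.0, -224.0, 46.0], 0.75)]
scene charger 0.96 5192 [526.4 151. ] [119.8 208.8] 23.9
scene charge_pad 0.96 5222 [518.9 162. ] [114.7 203.4] 24.0
scene glasses_case 0.69 957 [ 563.5 -400.5] [ 82.3 182.1] 54.5
scene phone 0.7 1316 [ 557.5 -116.3] [ 69.5 152.6] 5.3
scene phone_tray 0.57 2991 [552.2 -86.8] [118.9 272.6] 6.0
charger [([524.0, 159.0, 2.0], 0.68)]
charge_pad [([503.0, 200.0, 36.0], 0.83)]
switch_tip [([526.0, 99.0, 81.0], 0.67)]
glasses_case [([559.0, -402.0, -2.0], 0.86)]
phone [([558.0, -118.0, 50.0], 0.65), ([754.0, -120.0, 3.0], 0.51)]
tray_mouth [([570.0, -221.0, 43.0], 0.68), ([524.0, 157.0, 5.0], 0.25)]
 13.5 [ 560. -400.  150.] w 1.002 F [-0.5 -0.  -0.2] ff 0.0
```

View pics/top1.png

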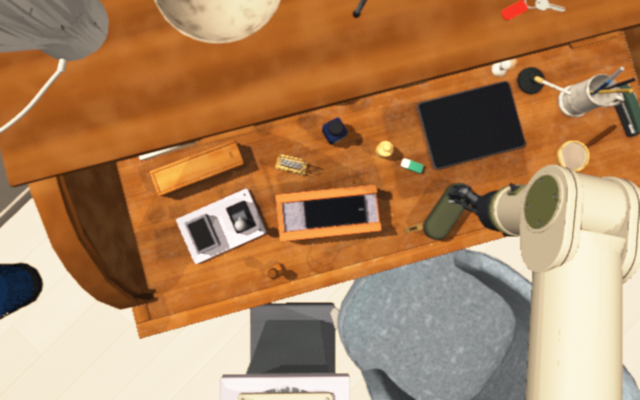

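Case is on the desk at about (445,215) in the image. The charger is bare, with its pad at (202,233). Charger yaw is 24°, tray axis 95.8°. Next I'll push the phone.

```bash
cat >> rect.py <<'E'
d=np.radians(95.8); t=np.array([np.cos(d),np.sin(d)]); C=np.array([556.7,-104.5])
T=lambda x,z:[*(C+x*t),z]
E
python3 - <<'E'
from rect import *
o=best(T(83,130),np.radians(5.8))
reach(T(83,130),o); gripper_to(0.0,30); st()
servo_line(T(83,66),feed=150); servo_line(T(83,64.3),feed=30); st("in")
servo_line(T(68,64.3),feed=80); st()
servo_line(T(-19,64.3),feed=60); st("pushed")
servo_line(T(-15,64.3),feed=60);servo_line(T(-15,130),feed=150)
o=best(T(-153,130),np.radians(5.8))
gripper_to(1.0); servo_line(T(-15,230),feed=300)
for n in("scene","top"):
    im=save(n,n+"2"); rect("phone",n,59); print([(np.round(k["xyz"]).tolist(),round(k["confidence"],2)) for k in place_of("phone",n)])
    if n=="scene": cv2.imwrite("pics/c2.png",cv2.resize(im[150:270,270:420,::-1],None,fx=4,fy=4))
    print(proj(n,[T(-178,59),T(-120,59)]).round().tolist())
st()
E
```

```text
ik [np.float64(548.3123273338155), np.float64(-21.924901167210578), 130] [(np.float64(1.4), [0.79, 0.45, -1.02, 1.76, 0.41, 1.17, -0.25]), (np.float64(5.43), [-1.04, 0.62, 1.33, 1.85, -0.65, 1.21, -2.55])]
 15.6 [548.3 -21.9 130. ] w -0.006 F [-0.  -0.2  0.1] ff 0.0
in 16.5 [548.7 -22.   65. ] w 0.002 F [ 0.8 -0.2  0.2] ff 0.0
 16.8 [549.9 -37.9  64.3] w 0.001 F [ 0.4  0.4 -0.3] ff 0.0
pushed 18.4 [ 558.6 -123.4   64.3] w 0.001 F [-0.3  0.1 -0.2] ff 0.1
ik [np.float64(572.1616134689908), np.float64(-256.71674845080463), 130] [(np.float64(0.21), [1.01, 0.59, -0.91, 1.55, 0.48, 1.24, 0.13]), (np.float64(2.14), [-0.45, 0.71, 1.16, 1.63, -0.68, 1.26, -2.2])]
scene phone 0.69 1068 [ 566.6 -203.1] [ 67.5 151. ] 5.8
[([568.0, -206.0, 50.0], 0.83)]
[[370.0, 152.0], [363.0, 166.0]]
phone none
[]
[[403.0, 205.0], [379.0, 207.0]]
 20.8 [ 557.8 -119.4  229.1] w 1.001 F [ 0.3  0.5 -1. ] ff 0.0
```

View pics/scene2.png

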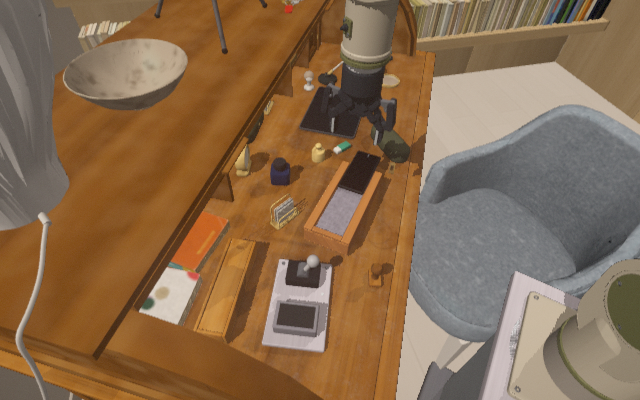

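The phone sticks out of the open end of the tray by about 56 mm, as planned, with its end at about (368,152). Next I'll grip it.

```bash
python3 - <<'E'
from rect import *
o=best(T(-153,130),np.radians(5.8))
reach(T(-153,130),o); servo_line(T(-153,44),feed=120); st()
gripper_to(0.0,70); st("grip")
servo_line(T(-153,150),o,feed=80); st("lift")
for n in("scene","top"):
    im=save(n,n+"3"); rect("phone",n,165); print([(np.round(k["xyz"]).tolist(),round(k["confidence"],2)) for k in place_of("phone",n)])
    print(proj(n,[T(-103,165)]).round().tolist())
pad=np.array([505.3,197.]); u=np.array([np.cos(np.radians(24)),np.sin(np.radians(24))])
for s,rot in((-1,-71.8),(1,108.2)):
    q=(R.from_euler("z",rot,degrees=True)*R.from_quat(o)).as_quat(); p=[*(pad+s*50*u),120]
    print(s,p,np.round(ik(p,q),2) if ik(p,q) is not None else None)
E
```

```text
ik [np.float64(572.1616134689908), np.float64(-256.71674845080463), 130] [(np.float64(0.19), [1.01, 0.59, -0.91, 1.55, 0.48, 1.24, 0.13]), (np.float64(2.19), [-0.45, 0.71, 1.16, 1.63, -0.68, 1.26, -2.2])]
 22.4 [ 572.8 -256.7   44.8] w 1.0 F [ 0.  -0.2 -0.5] ff 0.0
grip 22.7 [ 572.7 -257.    45.1] w 0.751 F [-1.1 -0.   5.6] ff 75.4
lift 24.2 [ 571.9 -256.7  149.4] w 0.753 F [-0.5  0.4 -1.7] ff 77.3
scene phone 0.75 1235 [ 564.2 -199.2] [ 69. 160.] 4.6
[([566.0, -206.0, 154.0], 0.72), ([711.0, -246.0, 0.0], 0.5)]
[[365.0, 137.0]]
top phone 0.68 1765 [ 565.2 -194.3] [ 69.2 119.3] 6.8
[([564.0, -208.0, 154.0], 0.73)]
[[381.0, 207.0]]
-1 [np.float64(459.62272711787), np.float64(176.66316784621), 120] [ 0.44  0.3  -1.01  1.91  0.29  1.09 -1.83]
1 [np.float64(550.97727288213), np.float64(217.33683215379), 120] [ 0.44  0.71 -1.24  1.65  0.69  1.3   1.07]
```

View pics/scene3.png

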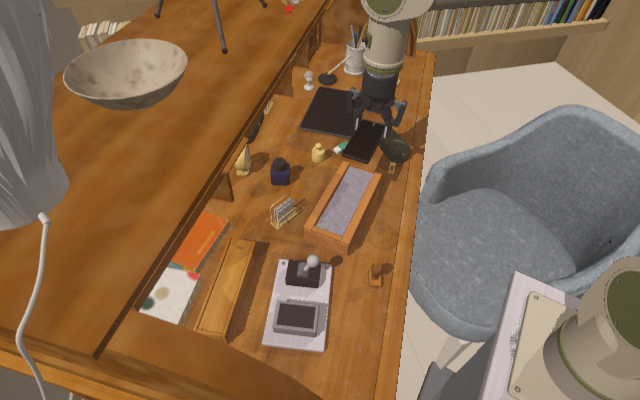

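The phone is held level, centred near (365,138), and at the planned position along the jaws. I'll place it with the gripping end towards the charger's -x, well away from the hutch.

```bash
python3 - <<'E'
from rect import *
o=np.array(get_obs()["ee_rot"])
q=down(np.radians(5.8)); 
if abs(q@o)<.9: q=down(np.radians(185.8))
q=(R.from_euler("z",-71.8,degrees=True)*R.from_quat(q)).as_quat()
pad=np.array([505.3,197.]); u=np.array([np.cos(np.radians(24)),np.sin(np.radians(24))]); p=pad-50*u
reach([*p,130],q); st("above"); sleep(.3)
for n in("scene","top"):
    save(n,n+"4"); rect("phone",n,144); print([(np.round(k["xyz"]).tolist(),round(k["confidence"],2)) for k in place_of("phone",n)])
    print(proj(n,[[*pad,144]]).round().tolist())
servo_line([*p,60],feed=100)
for z in(45,40,38,37,36,35.5,35,34.5,34):
    servo_line([*p,z],q,feed=20); f=get_obs()
    if f["force"][2]>4: break
st("down")
save("top","top4b")
E
```

```text
above 26.2 [460.1 176.1 130.1] w 0.753 F [-0.1  0.1 -2.5] ff 77.3
scene phone 0.66 2281 [505.8 197.9] [144.6  69.9] 24.4
[([505.0, 198.0, 133.0], 0.81)]
[[295.0, 288.0]]
top phone 0.64 1434 [507.3 194.5] [144.2  67. ] 24.1
[([505.0, 197.0, 134.0], 0.85), ([555.0, -102.0, 4.0], 0.64), ([670.0, -15.0, -2.0], 0.22)]
[[188.0, 236.0]]
down 30.2 [459.7 176.7  35.5] w 0.751 F [-4.1 -2.5  9.6] ff 78.6
```

View pics/top4b.png

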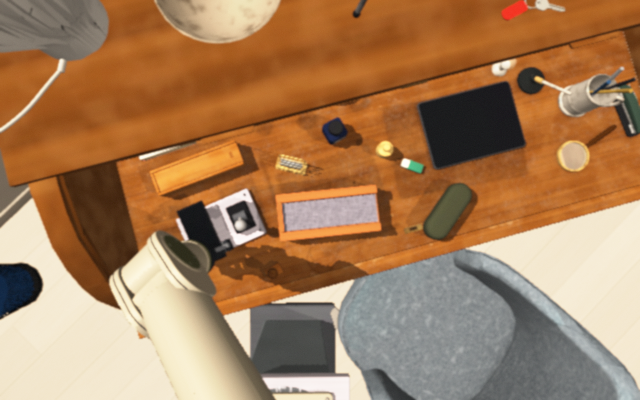

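The phone is seated on the pad, with contact felt at the expected height. Release it, check, then throw the switch.

```bash
python3 - <<'E'
from rect import *
gripper_to(0.97,30); st("rel"); p=get_obs()["eef_pos"]
servo_line([p[0],p[1],130],feed=100)
a=np.radians(24); u=np.array([np.cos(a),np.sin(a)]); v=np.array([-u[1],u[0]]); Q=np.array([523.8,155.7])
W=lambda x,y,z:[*(Q+x*u+y*v),z]
gripper_to(0.0); servo_line(W(-62,-54,130),feed=200)
save("scene","scene5"); rect("phone","scene",49); print([(np.round(k["xyz"]).tolist(),round(k["confidence"],2)) for k in place_of("phone","scene")],[(np.round(k["xyz"]).tolist(),round(k["confidence"],2)) for k in place_of("switch_tip","scene")])
print(np.round(W(0,45,40)))
servo_line(W(-62,-54,78),feed=120); st("low")
servo_line(W(-30,-54,78),feed=80); st()
servo_line(W(-4,-54,78),feed=60); st()
for x in np.arange(-3,8,1.):
    servo_line(W(x,-54,78),feed=30); o=get_obs(); f=np.array(o["force"][:2])@u; print(x,round(f,1),end=" ")
    if abs(f)>12: break
servo_line(W(-25,-54,78),feed=100); servo_line(W(-62,-54,150),feed=200); reach([380,-150,250],get_obs()["ee_rot"]); st("away")
for n in("scene","top"):
    im=save(n,n+"6"); rect("phone",n,49)
    for th in("phone","switch_tip","rubber_stamp","glasses_case","card_rack"):print([(np.round(k["xyz"]).tolist(),round(k["confidence"],2)) for k in place_of(th,n)][:2])
    if n=="scene": cv2.imwrite("pics/c6.png",cv2.resize(im[230:360,230:400,::-1],None,fx=4,fy=4))
print(W(24,-55,78))
E
```

```text
rel 30.6 [459.7 176.7  35. ] w 0.976 F [-1.  -0.2 -0.2] ff 0.0
scene phone 0.66 2560 [506.3 198.4] [145.6  67. ] 24.4
[([506.0, 196.0, 40.0], 0.84), ([412.0, 23.0, 5.0], 0.48)] [([527.0, 97.0, 81.0], 0.67)]
[505. 197.  40.]
low 33.9 [489.2  81.6  78.3] w -0.002 F [0.4 0.3 0.4] ff 0.0
 34.4 [518.4  94.4  78.1] w 0.003 F [-0.5 -0.  -0.6] ff 0.0
 35.0 [542.3 105.1  77.9] w 0.001 F [-0.6 -0.4 -0.6] ff 0.0
-3.0 -0.6 -2.0 0.6 -1.0 -0.4 0.0 -1.1 1.0 -5.2 2.0 -10.9 3.0 -15.3 away 38.8 [ 380.4 -149.3  249.5] w -0.001 F [ 1.1 -0.4  0.6] ff 0.0
scene phone 0.94 2641 [505.6 197.9] [147.6  69.9] 24.1
[([507.0, 200.0, 40.0], 0.75)]
[([672.0, -314.0, 1.0], 0.73), ([566.0, 117.0, 78.0], 0.54)]
[([412.0, 23.0, 2.0], 0.69), ([567.0, -223.0, 46.0], 0.67)]
[([561.0, -400.0, -3.0], 0.95)]
[([673.0, -14.0, 3.0], 0.81), ([711.0, -246.0, -0.0], 0.68)]
top phone 0.96 1789 [507.2 194.2] [147.7  68.4] 23.6
[([504.0, 198.0, 43.0], 0.63)]
[([567.0, 118.0, 78.0], 0.43)]
[([412.0, 26.0, -3.0], 0.46)]
[([562.0, -403.0, 4.0], 0.67), ([671.0, -10.0, -5.0], 0.25)]
[([670.0, -13.0, -3.0], 0.7)]
[np.float64(568.0956063525914), np.float64(115.21667926347615), 78]
```

View pics/c6.png

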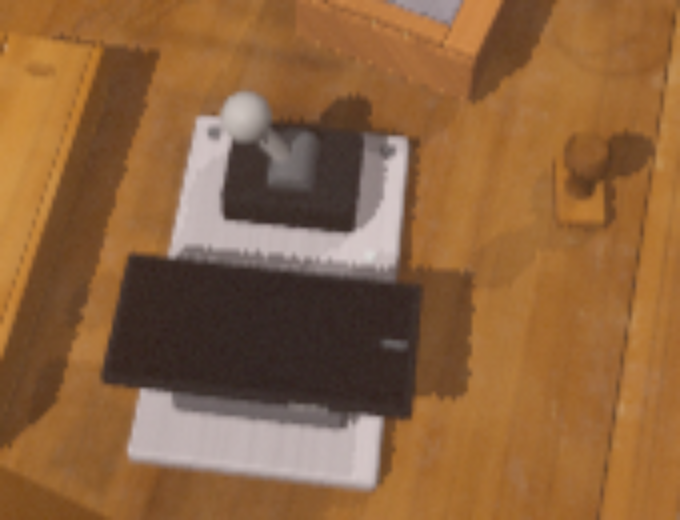

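The phone lies centred lengthwise on the pad. The switch ball, at (245,115) in the crop, leans fully to +x, and its end stop was felt at about 15 N. The bystanders are where they were.

```bash
python3 -c "
from rig import *
print(hand_in())"
```

```text
the job is handed in; nothing more can be done
None
```

I've handed the job in after about 39 s of the 72 s allowed: the glasses case is flat on the bare desk, the phone lies face up and centred on the charging pad, and the switch is thrown to its end stop; the last pictures showed nothing else moved, and no verdict came back.

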